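Meter brass drawer knobs onto the counting scale

ROBOT

A 7-joint arm with a two-finger parallel gripper is mounted at the origin on the work surface. World frame = base frame: x ahead of the robot, y to its left, z up, the work surface at z = 0. Lengths are in m, angles in rad, forces in N, time in s.
With the tool pointing down it reaches from about 0.4 to 0.9 m from the base axis. Payload 5.5 kg.
Tool frame: the origin (TCP) lies midway between the tips of the shut fingers; the grasp point (between the pads) lies 19 mm behind it (manip.grip_depth is the distance from the TCP to the grasp point, in m); z points along the fingers, x is the direction in which the jaws open and shut, and the axes are right-handed (so a half turn about z gives the same grasp; the last joint's range is limited). The gripper opens to 92 mm and grips with 3 to 60 N. Pads are 19 mm wide; open, the fingers measure 130 mm over their backs; the gripper's body (75 mm by 190 mm) begins 47 mm behind the grasp point.
Start: joints at [1.439, 0.501, -0.427, 1.55, 0.221, 1.138, -0.21], TCP at [0.25, -0.6, 0.227] pointing down, gripper open.
Joint ranges: [-2.88, 2.88], [-0.31, 2.03], [-1.54, 1.56], [0.2, 2.42], [-1.41, 4.55], [0.19, 2.02], [-2.57, 2.57]. Speed limits (rad/s): [2.57, 2.57, 3.14, 3.14, 3.14, 3.14, 3.14].

INTERFACE

Orientations are given as a unit quaternion [x, y, z, w].
In Python, from bench import manip, effector, viewer gives the robot as it stands. Calls block until the motion is done:
- manip.move_pose(position, orientation): joint-space move of the TCP to a pose.
- manip.servo_line(position, ori=None, vel=0.15): straight line of the TCP; ori=None keeps the orientation; vel is the mean speed in m/s.
- manip.movej(angles): joint-space move.
- effector.open_jaws() and effector.close(f_grip=None): open the fingers fully, or close them until they stop; f_grip is the grip in N (None keeps the last).
- manip.sleep(seconds).
- manip.solve_ik(position, orientation): joint angles nearest the present ones, or None.
- viewer.get_image(name): name is "scene" or "top"; returns the picture (384x512x3 uint8, red, green, blue); there is no depth.
- viewer.get_calibration(name): a dict with "vfov" (degrees; the focal length in pixels is half the picture's height over the tangent of half this angle, whatever the lens; pixels are square), "cx", "cy" (the principal point, pixels), "eye" and "attitude" of the camera in the world. Camera axes: x right, y down, z forward; pixel columns grow to the right and rows downward; lengths in m; the calibration is good to about 2 mm. A picture is of the moment at which its call begins. get_calibration takes no time and is no camera call.
A pose or a line that the arm cannot do raises manip.PlanningError and nothing moves.
- manip.hand_in(): hands the job in, once; it reports no verdict.
Readings, each from a call of its own:
- manip.current_clock(): time.
- manip.current_q(): joint angles.
- manip.current_joint_velocities(): joint speeds.
- manip.current_tau(): joint torques, N m.
- manip.current_tool_pos(): TCP position.
- manip.current_tcp_rot(): TCP orientation.
- manip.current_force(): force on the tool from outside, world axes, zero at the start.
- manip.current_wrist_torque(): the same for the moment, N m.
- manip.current_finger_gap(): finger opening in m.
Only numpy, scipy, OpenCV 4.12 (cv2) and the standard library are available. Lean on these libraries where they do the work, as an engineer would, in place of code of your own. Each camera call takes 0.05 s, during which the arm holds its last target. There are 200 camera calls.

TASK

Take the white cup of brass knobs and tip it slowly over the scale's pan until knobs begin to shift and roll out; when the red needle stands in the green band, hold the cup tilted and still there for about a second. Then stand the cup upright again on the cork coaster it came from, with the rest of the knobs still in it and none spilled outside the pan, and let go.

Things in the scene. Friction and masses are not known exactly. Their poses are not given: they have to be found in the camera images.
- cup: White cup, straight outside (61 mm across, 34 mm high), inside a 38 mm well, 16 mm deep, under a 45 degree funnel up to the rim, 120 g, heaped with 8 loose round brass knobs (16 mm wide, 18 g each). A like cup nearby on its own coaster holds black feet: leave it. Origin: centre of the underside; z points out of the mouth. The upper five leave over the lower rim at a tilt of about 45 to 80 degrees, first one, then more; the three in the well stay until past level.
- mat: Round cork coaster under the brass-knob cup, 110 mm across, 5 mm thick, fixed to the table. Origin: centre of its underside, on the table. The cup starts within 15 mm of its centre and goes back there.
- pan_spot (a point): Centre of the inner floor of the scale's empty square steel pan, 66 mm above the table. Pan 160 mm square outside along x and y of this point, walls 4 mm, rim 102 mm above the table; it sinks 1.2 mm per knob. Fixed grey scale body 170 by 290 mm, top 45 mm high; its white round dial, 116 mm across, lies flat, centred 145 mm from the pan's centre along -y of this point.
- needle (a joint): Red needle on the scale's dial, in rad: 0 with the pan empty (pointing along -x of the scale), growing clockwise seen from above by 0.24 per knob in the pan. Black marks stand one knob apart. The green band runs from 0.36 to 1.80, that is 2 to 7 knobs. It settles within about half a second.
Not all that is in view belongs to the job. What is shaped like the cup but blue or pink is not meant. What is shaped like the mat but black is not meant.

How it is judged:
By the outcome, as a careful person would: the job done as asked, in the order asked, and still so for the second after the job is handed in, with the robot touching nothing.
It also fails if it takes over 58 s, if anything falls off the work surface, if the arm or the gripper's body presses on something with over 40 N, if the wrist force passes 120 N, or if a joint passes its speed limit or range.

## Working session

There is one attempt and no reset: what is moved stays moved. The work goes in short steps, each a Python script; the robot and the scene stay as the last script left them, time stands still between calls to the robot, and variables do not carry over. Pictures are saved under pics/ and viewed, about 8 in all and at most 12, crops included, and the job is handed in when it is done.

```bash
ls; mkdir -p pics; python3 - <<'E'
from bench import manip, effector, viewer
import cv2
for n in("scene","top"):
    cv2.imwrite(f"pics/{n}0.png",cv2.resize(viewer.get_image(n)[:,:,::-1],(800,600),interpolation=cv2.INTER_CUBIC)); print(n,viewer.get_calibration(n))
print(manip.current_clock(),manip.current_tcp_rot(),manip.grip_depth)
E
```

```text
pics
scene {'vfov': 57.440395357321194, 'cx': 250.41265864463426, 'cy': 187.47171812244022, 'eye': array([1.06444308, 0.35589177, 0.82267826]), 'attitude': array([ 0.45092189,  0.82615948, -0.29859673, -0.15801884])}
top {'vfov': 54.88107665192275, 'cx': 257.0982516953918, 'cy': 192.42642221535155, 'eye': array([0.38350435, 0.00500729, 1.06405239]), 'attitude': array([-0.69809316,  0.71031091, -0.0531778 ,  0.07277691])}
0.1 [ 8.32053370e-01 -5.54694876e-01 -7.24288718e-04 -5.08819638e-04] 0.0188
```

View pics/top0.png

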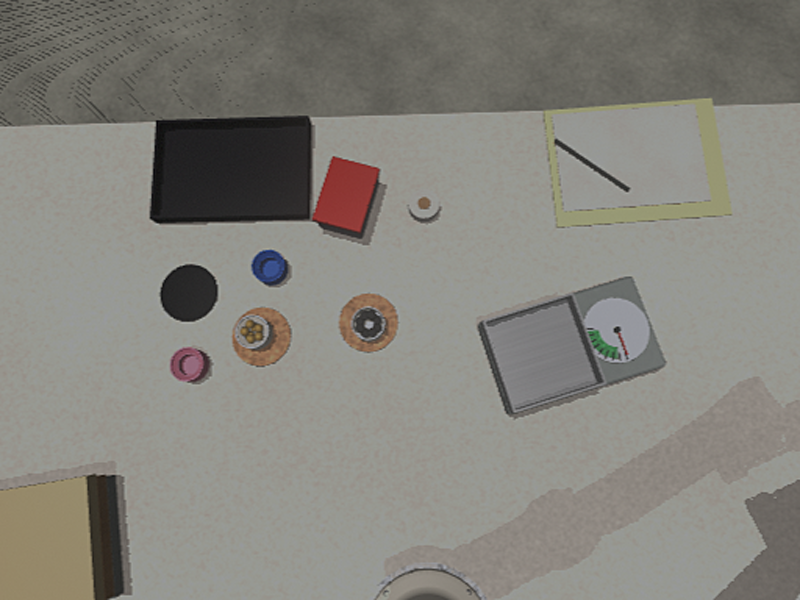

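View pics/scene0.png

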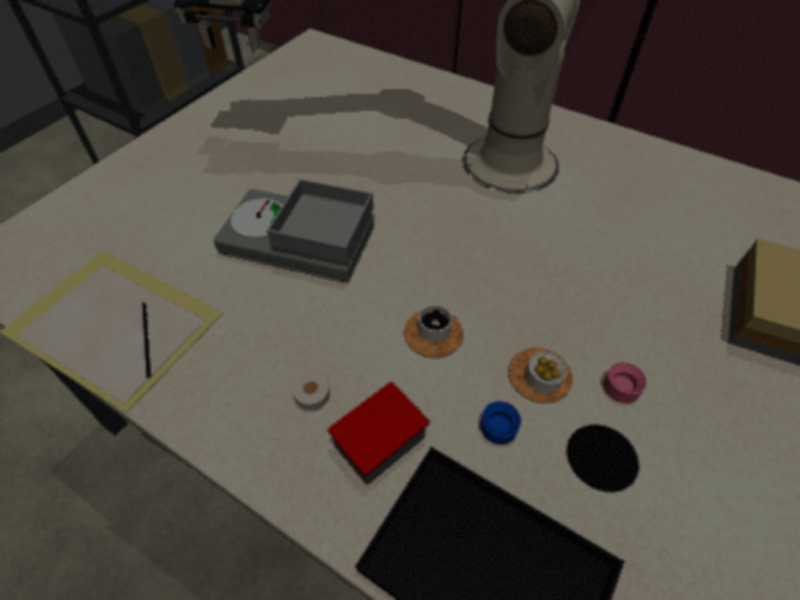

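Top view: brass-knob cup at about (252,330) and its mat at (262,337), pan centre at about (542,356), and dial at (617,330) with the needle pointing down. In the scene view, the cup is at (546,372). All positions are in 800x600 px.

```bash
cat > h.py <<'E'
from bench import manip, effector, viewer
import cv2, numpy as np
from scipy.spatial.transform import Rotation as R
def cast(n,uv,z):
    c=viewer.get_calibration(n); f=192/np.tan(np.radians(c["vfov"])/2); uv=np.atleast_2d(uv).astype(float)
    d=np.c_[(uv[:,0]-c["cx"])/f,(uv[:,1]-c["cy"])/f,np.ones(len(uv))]@R.from_quat(c["attitude"]).as_matrix().T
    return c["eye"]+d*((z-c["eye"][2])/d[:,2])[:,None]
def proj(n,p):
    c=viewer.get_calibration(n); f=192/np.tan(np.radians(c["vfov"])/2)
    q=(np.atleast_2d(p)-c["eye"])@R.from_quat(c["attitude"]).as_matrix()
    return np.c_[f*q[:,0]/q[:,2]+c["cx"],f*q[:,1]/q[:,2]+c["cy"]]
def ori(az,pitch):  # tool z points along az, pitched down; jaws horizontal
    z=np.array([np.cos(az)*np.cos(pitch),np.sin(az)*np.cos(pitch),-np.sin(pitch)])
    x=np.array([np.sin(az),-np.cos(az),0]); return np.c_[x,np.cross(z,x),z]
E
cat > m.py <<'E'
from h import *
for n in("top","scene"):
    im=viewer.get_image(n); hsv=cv2.cvtColor(im,cv2.COLOR_RGB2HSV)
    m=cv2.inRange(hsv,(3,70,60),(16,255,255))
    cs=sorted(cv2.findContours(m,cv2.RETR_EXTERNAL,cv2.CHAIN_APPROX_NONE)[0],key=cv2.contourArea)[-4:]
    for c in cs:
        a=cv2.contourArea(c)
        if a<300: continue
        p=cast(n,c[:,0],.005)[:,:2]; (x,y),r=cv2.minEnclosingCircle(p.astype(np.float32)); e=cv2.fitEllipse((p*1000).astype(np.float32))
        print(n,a,"circ",x,y,r,"ell",e)
    # brass
    m=cv2.inRange(hsv,(18,90,60),(32,255,255)); 
    for c in cv2.findContours(m,cv2.RETR_EXTERNAL,cv2.CHAIN_APPROX_NONE)[0]:
        if cv2.contourArea(c)>15: print(n,"brass",c[:,0].mean(0),cv2.contourArea(c))
    if n=="top":
        crops=[im[190:240,140:195],im[170:270,300:430]]
        cv2.imwrite("pics/cup.png",cv2.resize(crops[0][:,:,::-1],None,fx=10,fy=10,interpolation=cv2.INTER_CUBIC))
        cv2.imwrite("pics/pan.png",cv2.resize(crops[1][:,:,::-1],None,fx=6,fy=6,interpolation=cv2.INTER_CUBIC))
        # scale: white dial
        r=hsv[170:270,300:430]; g=cv2.inRange(r,(0,0,0),(180,40,255))
        print(r[40,88],r[60,50],r[20,20],r[40,115])
    else:
        cv2.imwrite("pics/cups.png",cv2.resize(im[215:265,315:380][:,:,::-1],None,fx=10,fy=10,interpolation=cv2.INTER_CUBIC))
E
python3 m.py
```

```text
top 567.0 circ 0.5137307643890381 0.2960623502731323 0.05461544170975685 ell ((514.3285522460938, 297.1823425292969), (99.13229370117188, 104.3630599975586), 149.6094207763672)
top 1030.0 circ 0.5361928939819336 0.09709113836288452 0.05467790365219116 ell ((536.3383178710938, 96.93510437011719), (104.90872192382812, 106.30094146728516), 98.07984924316406)
top brass [161.15384615 211.30769231] 110.5
[114  16 160] [150   2 128] [ 45   7 152] [111  12 145]
scene 529.5 circ 0.5384097695350647 0.09845452755689621 0.05573263764381409 ell ((539.6730346679688, 98.76850128173828), (102.31646728515625, 103.69612884521484), 97.53340148925781)
scene 1116.0 circ 0.5161551237106323 0.2965729832649231 0.05602366104722023 ell ((516.0374145507812, 297.0038757324219), (108.29483032226562, 109.38626861572266), 93.29974365234375)
scene brass [349.88095238 235.64285714] 127.0
scene brass [ 70.69230769 209.41958042] 7318.0
scene brass [497.24516129 182.10322581] 1412.5
```

View pics/cup.png

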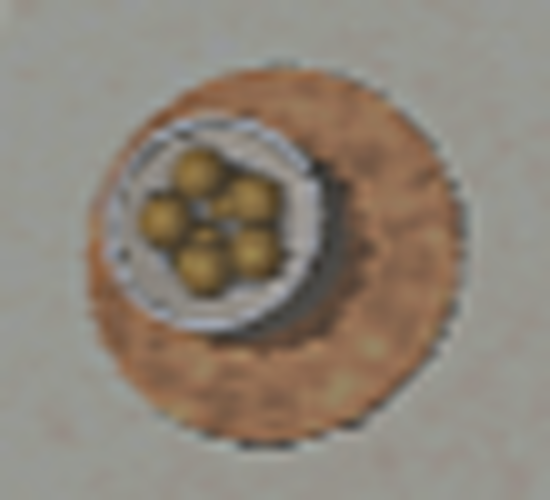

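View pics/pan.png

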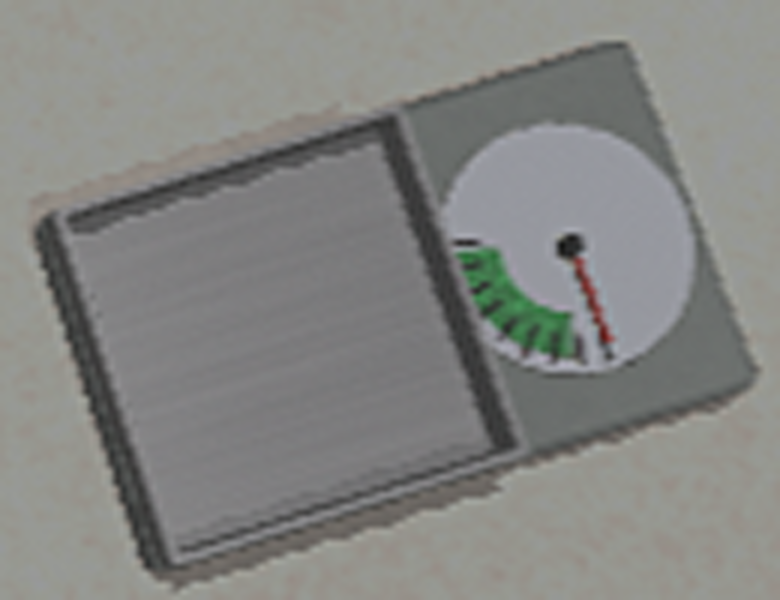

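```bash
cat > t.py <<'E'
from h import *
print("cup top",cast("top",[160.9,211.7],.039), "brass top/scene z=.043",cast("top",[161.15,211.3],.043),cast("scene",[349.88,235.64],.043))
c=np.array([[55,213],[402,108],[522,447],[172,563]])/6-.4+[300,170]
P=cast("top",c,.102); print(P); pc=P.mean(0)
d=cast("top",np.array([570,246])/6-.4+[300,170],.05)[0]; print("pan",pc,"dial",d,np.linalg.norm((d-pc)[:2]))
v=(pc-d)[:2]; print("edges",np.linalg.norm(np.diff(P,axis=0),axis=1),"scale y az",np.arctan2(v[1],v[0]),
 np.arctan2(*(P[0]-P[1]+P[3]-P[2])[[1,0]]))
# IK feasibility
q0=np.array(manip.current_q()); cup=np.array([.522,.305])
for name,p in(("cup",np.r_[cup,.027]),("cuphi",np.r_[cup,.16]),("pan",np.r_[pc[:2],.13])):
  for az in np.radians(range(-120,121,20)):
    s=""
    pit=(30,35,40,45) if name!="pan" else (35,60,90,110,120)
    for pt in np.radians(pit):
        for fl in(0,1):
            M=ori(az,pt); 
            if fl: M=M@np.diag([-1,-1,1])
            q=manip.solve_ik(list(p+M[:,2]*manip.grip_depth),list(R.from_matrix(M).as_quat()))
            s+="." if q is None else "Y"
        s+=" "
    print(name,round(np.degrees(az)),s)
E
python3 t.py
```

```text
cup top [[0.51892218 0.30367146 0.039     ]] brass top/scene z=.043 [[0.51951011 0.30183555 0.043     ]] [[0.52576859 0.30563403 0.043     ]]
[[ 0.52080895 -0.10429454  0.102     ]
 [ 0.56435122 -0.25752048  0.102     ]
 [ 0.41652305 -0.29835178  0.102     ]
 [ 0.37019331 -0.14777686  0.102     ]]
pan [ 0.46796913 -0.20198592  0.102     ] dial [ 0.50862341 -0.34332034  0.05      ] 0.14706526202575115
edges [0.15929255 0.1533635  0.15754126] scale y az 1.850880981039411 1.8584188328965712
cup -120 YY YY YY YY 
cup -100 YY YY YY YY 
cup -80 YY YY YY YY 
cup -60 YY YY YY YY 
cup -40 YY YY YY YY 
cup -20 YY YY YY YY 
cup 0 YY YY YY YY 
cup 20 YY YY YY YY 
cup 40 YY YY YY YY 
cup 60 YY YY YY YY 
cup 80 YY YY YY YY 
cup 100 YY YY YY YY 
cup 120 YY YY YY YY 
cuphi -120 .. YY YY YY 
cuphi -100 YY YY YY YY 
cuphi -80 YY YY YY YY 
cuphi -60 YY YY YY YY 
cuphi -40 YY YY YY YY 
cuphi -20 YY YY YY YY 
cuphi 0 YY YY YY YY 
cuphi 20 .. .. YY YY 
cuphi 40 .. .. YY YY 
cuphi 60 YY YY YY YY 
cuphi 80 YY YY YY YY 
cuphi 100 YY YY YY YY 
cuphi 120 YY YY YY YY 
pan -120 YY YY YY YY YY 
pan -100 YY YY YY YY YY 
pan -80 YY YY YY YY YY 
pan -60 .. YY YY YY YY 
pan -40 .. .Y YY YY YY 
pan -20 .. .Y YY YY YY 
pan 0 .. YY YY YY YY 
pan 20 YY YY YY YY YY 
pan 40 YY YY YY YY YY 
pan 60 YY YY YY YY YY 
pan 80 YY YY YY YY YY 
pan 100 YY YY YY YY YY 
pan 120 YY YY YY YY YY
```

```bash
cat >> h.py <<'E'
CUP=np.array([.521,.304,.028]); PAN=np.array([.468,-.202]); PIT=np.radians(40)
def tcp(g,az,pit,fl=0):  # grasp point -> args
    M=ori(az,pit)
    if fl: M=M@np.diag([-1.,-1,1])
    return [float(v) for v in np.asarray(g)+M[:,2]*manip.grip_depth],[float(v) for v in R.from_matrix(M).as_quat()]
E
python3 - <<'E'
from h import *
np.set_printoptions(precision=2,suppress=True)
for fl in(0,1):
  for az in(40,60,80,100):
    a=np.radians(az); b=np.array([np.cos(a),np.sin(a),0])
    for g in(CUP,CUP-b*.1+[0,0,.2]): 
        q=manip.solve_ik(*tcp(g,a,PIT,fl)); print(fl,az,q)
  for az in(0,20,40): 
    for p in(40,80,115):print(fl,"pan",az,p,manip.solve_ik(*tcp([*PAN,.14],np.radians(az),np.radians(p),fl)))
E
```

```text
0 40 [ 0.32  1.01 -0.87  2.37  2.92  0.81  2.53]
0 40 None
0 60 [ 0.82  1.53 -1.31  2.26  2.28  0.59 -2.33]
0 60 [ 1.07  0.43 -1.25  2.37 -1.26  0.31  0.6 ]
0 80 [ 0.84  1.51 -1.32  2.07  1.37  0.48 -1.23]
0 80 [ 0.98  0.65 -1.14  2.11 -0.5   0.59  0.21]
0 100 [ 0.52  1.09 -0.86  1.86 -0.23  0.55  0.34]
0 100 [ 0.78  0.79 -1.03  1.81 -0.26  0.94  0.23]
0 pan 0 40 None
0 pan 0 80 [ 0.91  0.34 -0.59  2.11  0.23  0.59 -1.38]
0 pan 0 115 [ 0.62  0.66 -0.49  1.66  0.37  1.35 -1.58]
0 pan 20 40 [ 1.77  0.73 -1.07  2.35 -1.19  0.22  0.86]
0 pan 20 80 [ 1.    0.38 -0.66  2.08  0.19  0.63 -0.97]
0 pan 20 115 [ 0.62  0.65 -0.58  1.72  0.53  1.33 -1.4 ]
0 pan 40 40 [ 1.65  0.75 -0.93  2.15 -0.57  0.56  0.5 ]
0 pan 40 80 [ 1.07  0.43 -0.72  2.04  0.19  0.7  -0.61]
0 pan 40 115 [ 0.65  0.63 -0.68  1.81  0.69  1.29 -1.22]
1 40 [ 0.66  1.59 -1.32  2.36  2.62  1.05  0.24]
1 40 None
1 60 [ 0.82  1.53 -1.31  2.26  2.28  0.59  0.82]
1 60 [ 1.08  0.45 -1.27  2.37 -1.24  0.29 -2.56]
1 80 [ 0.53  1.01 -0.82  2.08 -1.07  0.23 -2.22]
1 80 [ 0.52  0.4  -0.53  2.12 -1.    0.82 -2.52]
1 100 [ 0.36  0.97 -0.62  1.86 -0.65  0.63 -2.46]
1 100 [ 0.43  0.58 -0.5   1.82 -0.69  1.08 -2.57]
1 pan 0 40 None
1 pan 0 80 [ 1.26  0.49 -1.04  2.11  0.6   0.68  1.44]
1 pan 0 115 [ 0.93  0.85 -0.99  1.65  0.67  1.51  1.31]
1 pan 20 40 [ 1.76  0.72 -1.06  2.35 -1.21  0.22 -2.26]
1 pan 20 80 [ 1.35  0.57 -1.13  2.08  0.62  0.75  1.8 ]
1 pan 20 115 [ 0.9   0.84 -1.03  1.71  0.79  1.52  1.52]
1 pan 40 40 [ 1.09  0.53 -0.23  2.16 -1.12  0.87 -2.19]
1 pan 40 80 [ 1.44  0.75 -1.3   2.03  0.76  0.9   2.05]
1 pan 40 115 [ 0.99  1.   -1.31  1.8   1.07  1.66  1.63]
```

```bash
cat >> h.py <<'E'
AZ=np.radians(85)
def st(): print("t",round(manip.current_clock(),2),"q",np.round(manip.current_q(),2),"p",np.round(manip.current_tool_pos(),3),"F",np.round(manip.current_force(),2),"gap",round(manip.current_finger_gap(),4))
E
python3 - <<'E'
from h import *
b=np.array([np.cos(AZ),np.sin(AZ),0]); up=np.array([0,0,1])
z=ori(AZ,PIT)[:,2]
manip.move_pose(*tcp(CUP-b*.1+up*.2,AZ,PIT)); st()
p,o=tcp(CUP-z*.12,AZ,PIT); manip.servo_line(p,o,vel=.2); st()
p,o=tcp(CUP,AZ,PIT); manip.servo_line(p,o,vel=.1); st()
cv2.imwrite("pics/pre.png",np.hstack([cv2.resize(viewer.get_image("top")[170:260,110:230],None,fx=4,fy=4,interpolation=2),cv2.resize(viewer.get_image("scene")[185:275,290:370],None,fx=4,fy=4,interpolation=2)])[:,:,::-1])
E
```

```text
t 3.17 q [ 0.91  0.66 -1.08  2.03 -0.47  0.69  0.24] p [0.514 0.218 0.216] F [ 0.63 -0.18  0.31] gap 0.0921
t 3.93 q [ 0.8   0.9  -0.96  2.06 -0.39  0.48  0.35] p [0.515 0.227 0.094] F [ 1.02  1.12 -0.26] gap 0.0918
t 5.28 q [ 0.6   1.08 -0.91  2.02 -0.4   0.25  0.36] p [0.523 0.318 0.016] F [ 0.98  0.44 -0.  ] gap 0.0921
```

View pics/pre.png

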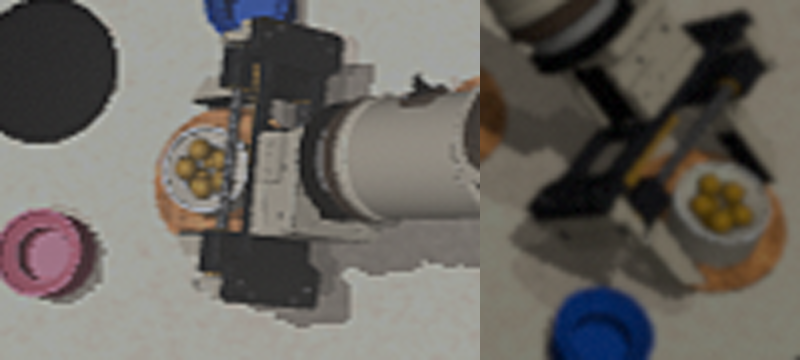

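The fingers straddle the white cup, with its rim centre at (205,178) in the left crop. They clear the blue and pink cups, so I'll grip and lift.

```bash
python3 - <<'E'
from h import *
effector.close(f_grip=22); st()
p=manip.current_tool_pos()
manip.servo_line([float(p[0]),float(p[1]),float(p[2]+.16)],vel=.1); st()
for az in (85,70,55,40):
  print(az,manip.solve_ik(*tcp([*PAN,.17],np.radians(az),PIT)), manip.solve_ik(*tcp([*PAN,.14],np.radians(az),np.radians(115))))
cv2.imwrite("pics/lift.png",np.hstack([cv2.resize(viewer.get_image("top")[170:260,110:230],None,fx=4,fy=4,interpolation=2),cv2.resize(viewer.get_image("scene")[165:255,290:370],None,fx=4,fy=4,interpolation=2)])[:,:,::-1])
E
```

```text
t 5.99 q [ 0.6   1.08 -0.91  2.03 -0.4   0.25  0.36] p [0.522 0.318 0.016] F [-1.1  -0.8   0.77] gap 0.0599
t 7.74 q [ 0.67  0.75 -1.04  2.04 -0.5   0.47  0.19] p [0.522 0.318 0.175] F [ 0.13 -0.6  -2.89] gap 0.0599
85 [ 1.3471228   0.88244846 -0.85589439  1.67804886 -0.13532514  1.26446367
  0.54321239] [ 0.49009654  0.42289891 -0.50794618  2.06706069  0.83360251  0.93138682
 -0.66295228]
70 [ 1.46044115  0.81465004 -0.87069827  1.82586578 -0.25635001  1.06269745
  0.48824448] [ 0.4986663   0.48364054 -0.52217981  1.97710359  0.76195396  1.05411032
 -0.83503153]
55 [ 1.58114152  0.75485959 -0.91873732  1.98213984 -0.38196636  0.84378919
  0.44255805] [ 0.51554882  0.53929705 -0.52795053  1.8895103   0.68683283  1.15667967
 -0.99952291]
40 [ 1.70708956  0.71274847 -1.00721195  2.14090886 -0.52325421  0.60088387
  0.40897177] [ 0.54216037  0.58826866 -0.5304884   1.80900454  0.60976459  1.23952504
 -1.16169752]
```

View pics/lift.png

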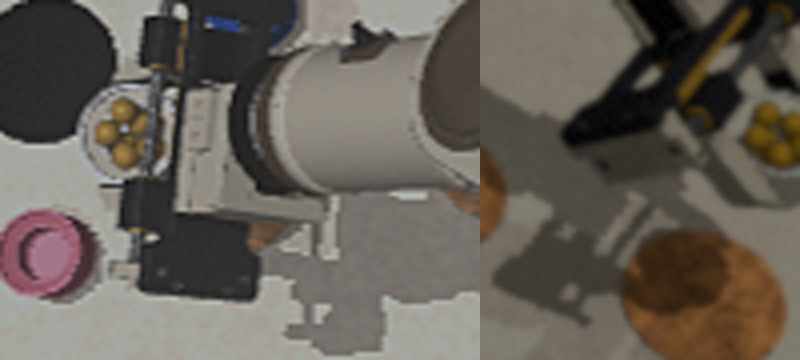

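Lifted with all knobs still heaped; the five upper ones are visible at about (125,130) in the left crop. Next I'll carry it over the pan.

```bash
cat >> h.py <<'E'
A2=np.radians(40); B2=np.array([np.cos(A2),np.sin(A2),0]); G=np.r_[PAN,.13]-B2*.03
def snap(name):
    t=viewer.get_image("top"); s=viewer.get_image("scene")
    cv2.imwrite(f"pics/{name}.png",np.hstack([cv2.resize(t[150:270,290:430],None,fx=3,fy=3,interpolation=2),cv2.resize(s[100:220,120:240],None,fx=3,fy=3,interpolation=2)])[:,:,::-1])
def needle():
    """scene view: red pixels cast onto the dial plane -> angle clockwise from scale -x"""
    im=viewer.get_image("scene"); hsv=cv2.cvtColor(im,cv2.COLOR_RGB2HSV)
    m=cv2.inRange(hsv,(0,110,40),(8,255,255))|cv2.inRange(hsv,(170,110,40),(180,255,255))
    D=np.array([.5086,-.3433]); v,u=np.nonzero(m); p=cast("scene",np.c_[u,v],.048)[:,:2]-D
    p=p[np.hypot(*p.T)<.06]
    if len(p)<3: return None,len(p)
    d=p[np.hypot(*p.T)>.015].mean(0); y=1.855; return (np.arctan2(-(y+np.pi/2-np.pi-0)*0+0,1)+((y+np.pi/2)-np.arctan2(d[1],d[0])+np.pi)%(2*np.pi)-np.pi),len(p)
E
python3 - <<'E'
from h import *
manip.servo_line(*tcp([*G[:2],.19],A2,PIT),vel=.17); st()
manip.servo_line(*tcp(G,A2,PIT),vel=.1); st()
print(needle()); snap("pan1")
E
```

```text
t 11.13 q [ 1.77  0.66 -1.    2.13 -0.54  0.7   0.44] p [ 0.456 -0.212  0.178] F [-0.55  0.76 -2.57] gap 0.0597
t 11.88 q [ 1.71  0.78 -0.93  2.14 -0.5   0.59  0.49] p [ 0.456 -0.212  0.118] F [ 0.65  0.08 -2.2 ] gap 0.0598
(None, 1)
```

View pics/pan1.png

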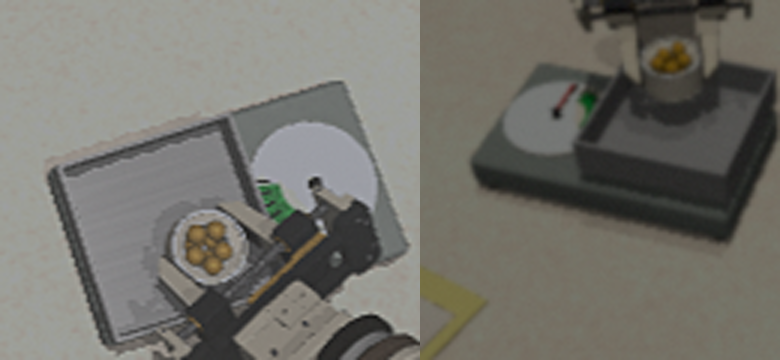

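```bash
python3 - <<'E'
s=open('h.py').read(); i=s.index('def needle'); open('h.py','w').write(s[:i]+'''def needle():
    """scene view: red pixels cast onto the dial plane -> angle clockwise from scale -x"""
    im=viewer.get_image("scene").astype(int); m=(im[...,0]-im[...,1:].max(2)>25); m=m&(im[...,0]>1.5*im[...,1])
    v,u=np.nonzero(m); p=cast("scene",np.c_[u,v],.048)[:,:2]-[.5086,-.3433]
    p=p[np.hypot(*p.T)<.06]; p=p[np.hypot(*p.T)>.012]
    if len(p)<3: return None
    d=p.mean(0); return round((1.855+np.pi/2-np.arctan2(d[1],d[0])+np.pi)%(2*np.pi)-np.pi,3)
def tilt(deg,rate,cur):
    p,o=tcp(G,A2,PIT+np.radians(deg)); d=np.linalg.norm(np.array(p)-manip.current_tool_pos())
    manip.servo_line(p,o,vel=max(d/(abs(deg-cur)/rate),1e-4))
''')
E
python3 - <<'E'
from h import *
n0=needle(); print("zero",n0); assert n0 is not None
c=0; tilt(36,18,0); c=36; st(); print(needle())
while c<80 and manip.current_clock()<38:
    tilt(c+2.5,8,c); c+=2.5; manip.sleep(.15); n=needle()
    print(c,round(manip.current_clock(),2),n,np.round(manip.current_force()[2],2))
    if n is None: break
    if n-n0>.1:
        manip.sleep(.5); n=needle(); print("settled",n)
        if n is None or n-n0>.4: break
print("at",c,needle()); snap("pour1"); st()
E
```

```text
zero -0.054
t 14.2 q [ 1.01  0.38 -0.51  2.09 -0.08  0.63 -0.28] p [ 0.448 -0.219  0.112] F [-0.42 -0.54 -3.13] gap 0.06
None
38.5 14.88 -0.062 -3.59
41.0 15.5 None -2.47
at 41.0 -0.065
t 15.65 q [ 0.9   0.37 -0.45  2.07  0.02  0.67 -0.42] p [ 0.447 -0.22   0.111] F [-0.08 -0.12 -3.24] gap 0.0603
```

View pics/pour1.png

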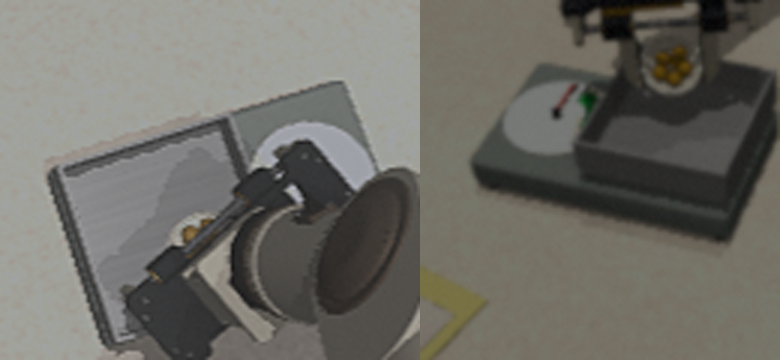

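Cup tilted 41° over the pan, the five upper knobs still in it (672,65 in the right crop), needle still at zero. The red threshold is too strict, so I'll loosen it and continue.

```bash
sed -i 's/m=(im\[...,0\]-im\[...,1:\].max(2)>25); m=m&(im\[...,0\]>1.5\*im\[...,1\])/m=(im[...,0]-im[...,1:].max(2)>14)\&(im[...,0]>1.35*im[...,1])/' h.py
python3 - <<'E'
from h import *
n0=-.06; c=41.0; print(needle(),needle())
def need():
    for _ in range(3):
        n=needle()
        if n is not None: return n
    return None
while c<80 and manip.current_clock()<38:
    tilt(c+2,7,c); c+=2; manip.sleep(.12); n=need()
    print(c,round(manip.current_clock(),2),n)
    if n is None: break
    if n-n0>.1:
        manip.sleep(.5); n=need(); print("settled",n)
        if n is None or n-n0>.4: break
print("at",c,need()); snap("pour2"); st()
E
```

```text
-0.064 -0.069
43.0 16.28 -0.064
45.0 16.82 -0.064
47.0 17.35 -0.069
49.0 17.88 -0.064
51.0 18.42 -0.064
53.0 18.95 -0.064
55.0 19.48 -0.064
57.0 20.02 -0.064
59.0 20.55 -0.06
61.0 21.08 -0.064
63.0 21.62 -0.069
65.0 22.15 -0.064
67.0 22.68 -0.064
69.0 23.22 -0.064
71.0 23.75 -0.064
73.0 24.28 -0.064
75.0 24.82 -0.064
77.0 25.35 0.326
settled 0.688
at 77.0 0.699
t 26.05 q [ 0.35  0.55 -0.24  1.85  0.51  1.15 -1.05] p [ 0.438 -0.227  0.113] F [ 0.45  0.2  -1.9 ] gap 0.06
```

View pics/pour2.png

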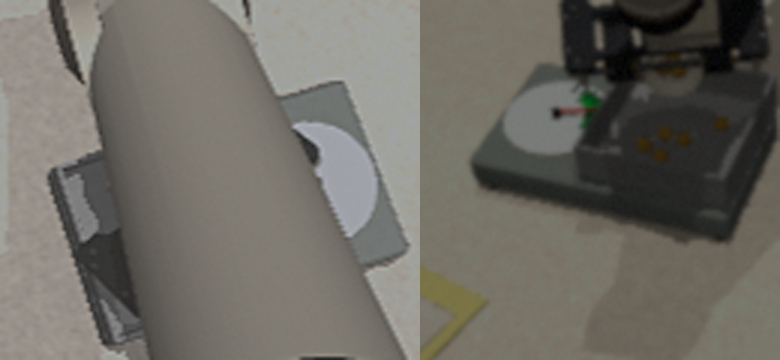

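The needle stands in the green band and five knobs lie in the pan at about (644–722,124–157). I'll hold, verify, then stand the cup upright and carry it back.

```bash
python3 - <<'E'
from h import *
manip.sleep(1.3); print("hold",needle(),needle(),manip.current_clock())
tilt(0,28,77); st(); print(needle())
manip.servo_line(*tcp([*G[:2],.19],A2,PIT),vel=.1)
M=np.array([.515,.297,.028]); 
manip.servo_line(*tcp(M+[0,0,.1],AZ,PIT),vel=.17); st()
cv2.imwrite("pics/back.png",np.hstack([cv2.resize(viewer.get_image("top")[170:260,110:230],None,fx=4,fy=4,interpolation=2),cv2.resize(viewer.get_image("scene")[185:275,290:370],None,fx=4,fy=4,interpolation=2)])[:,:,::-1])
E
```

```text
hold 0.717 0.692 27.45
t 30.35 q [ 1.69  0.76 -0.89  2.14 -0.56  0.6   0.55] p [ 0.456 -0.212  0.118] F [ 0.24 -0.02 -1.09] gap 0.0602
0.832
t 34.42 q [ 0.64  0.85 -0.96  2.06 -0.53  0.39  0.33] p [0.516 0.311 0.116] F [ 0.24  0.   -2.15] gap 0.0601
```

View pics/back.png

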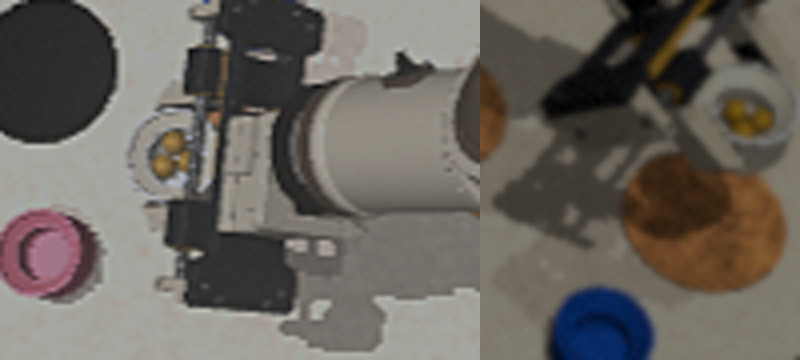

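The cup is upright with three knobs in its well (748,115) and is above the mat. I'll lower it, release and retreat.

```bash
python3 - <<'E'
from h import *
M=np.array([.515,.297,.028]); z=ori(AZ,PIT)[:,2]
manip.servo_line(*tcp(M+[0,0,.012],AZ,PIT),vel=.1)
manip.servo_line(*tcp(M+[0,0,.0005],AZ,PIT),vel=.02); st()
effector.open_jaws(); manip.sleep(.2)
manip.servo_line(*tcp(M-z*.14,AZ,PIT),vel=.12)
p,o=tcp(M-z*.14,AZ,PIT); p[1]-=.05; p[2]+=.12
manip.servo_line(p,o,vel=.25); st(); print(needle())
cv2.imwrite("pics/end.png",np.hstack([cv2.resize(viewer.get_image("top")[150:270,110:430],None,fx=1.5,fy=1.5,interpolation=2),cv2.resize(viewer.get_image("scene")[110:290,130:400],(270,180))])[:,:,::-1])
E
```

```text
t 36.27 q [ 0.6   1.07 -0.9   2.04 -0.48  0.26  0.44] p [0.516 0.311 0.016] F [-0.7  -0.13 -0.86] gap 0.0602
t 39.17 q [ 1.    0.61 -1.01  2.02 -0.51  0.83  0.35] p [0.506 0.155 0.225] F [ 0.02 -0.07 -0.49] gap 0.0918
0.822
```

View pics/end.png

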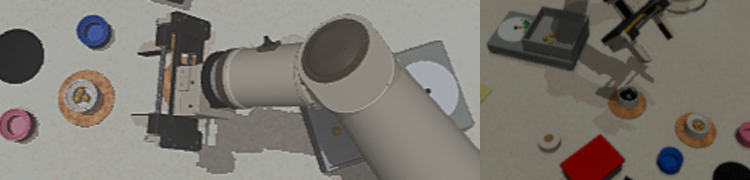

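The cup stands on its coaster at (82,97), upright with three knobs, and the hand is clear. One last close look at the pan for spills.

```bash
python3 - <<'E'
from h import *
cv2.imwrite("pics/fin.png",np.hstack([cv2.resize(viewer.get_image("scene")[105:195,130:250],None,fx=4,fy=4,interpolation=2),cv2.resize(viewer.get_image("scene")[205:265,320:380],(300,360),interpolation=2)])[:,:,::-1])
E
```

```text
(no output)
```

View pics/fin.png

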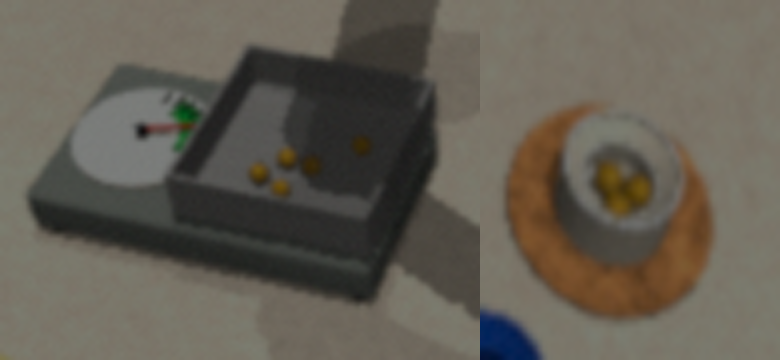

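Five knobs lie in the pan and three in the upright cup on the coaster. The needle points into the green band at (190,125), and I see no spills.

```bash
python3 - <<'E'
from bench import manip
manip.hand_in(); print(manip.current_clock())
E
```

```text
the job is handed in; nothing more can be done
the job is handed in; nothing more can be done
```

The job is done and handed in at about 39 s on the robot's clock, within the 58 s limit.

I gripped the white cup, carried it over the pan and tipped it in small steps. Nothing left the cup until 77°, when knobs rolled out. I held the cup still there for about 2 s with the needle in the green band, then stood it upright near the centre of its coaster, let go and backed off.

**Last checks:** five knobs are in the pan and three are in the upright cup. I saw none outside the pan, although the arm hid part of the scale from the top camera, so that rests on the scene camera. The hand is well clear of everything.

**One disagreement:** my needle measurement read about 0.7 rad during the hold and 0.82 at the end, with a zero offset of −0.06. Five knobs should give 1.2. I put the low reading down to the pan wall hiding part of the needle and some red edging on the green band, but did not confirm it. Both figures lie inside the band, and the pictures show the needle there too.

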